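Prop the catch and set out the check weight

ROBOT

A 6-joint arm with a two-finger parallel gripper is mounted at the origin on the work surface. World frame = base frame: x ahead of the robot, y to its left, z up, the work surface at z = 0. Lengths are in m, angles in rad, forces in N, time in s.
With the tool pointing down it reaches from about 0.3 to 0.875 m from the base axis. Payload 6.4 kg.
Tool frame: the origin (TCP) lies at the very end of the fingers, on their centre line; the grasp point (between the pads) lies 19 mm behind it (manip.grip_point_offset is the distance from the TCP to the grasp point, in m); z points along the fingers, y is the direction in which the jaws open and shut (so a half turn about z gives the same grasp; the last joint's range is limited). The gripper opens to 88 mm and grips with 3 to 60 N. Pads are 18 mm wide; open, the fingers measure 123 mm over their backs; the gripper's body (75 mm by 187 mm) begins 45 mm behind the grasp point.
Start: joints at [1.047, 0.181, 1.607, -0, 1.354, -0.206], TCP at [0.18, 0.546, 0.239] pointing down, gripper open.
Joint ranges: [-2.99, 2.99], [-0.89, 2.07], [0.3, 2.58], [-1.14, 4.28], [0, 2.63], [-3.12, 3.12]. Speed limits (rad/s): [2.57, 2.57, 3.01, 3.14, 3.14, 3.14].

INTERFACE

Orientations are given as a unit quaternion [w, x, y, z].
In Python, from plant import manip gives the robot as it stands.
- The arm moves only by the shell command python3 -m pendant 'ROWS' [FORCE]. ROWS is text: rows parted by semicolons, each of 7 numbers parted by spaces: the shift along the tool's x, y, z in mm, then the turn, a rotation vector about the tool's x, y, z in rad, then the opening, from 0 (shut) to 1 (fully open). A call has 1 to 20 rows; each row is the pose to reach, as a shift and turn from the pose commanded when the call began, along the tool's axes at that moment; what a row does not reach only later rows make up. A row lasts 1/12 s, in which the tool goes at most 41.7 mm and 7.16 degrees, less where a joint would pass 70% of its speed; a pose out of reach is approached as far as the arm can. A call with a gripper value outside its range is refused whole. The fingers move at their own pace and stop on an object; FORCE is the grip in N (left out, the last holds). Time passes only in rows, so rows that repeat a pose let the fingers close. It gives the time, the measured TCP pose, the force and the opening at its end, in the units of the state.
- manip.get_state(): the state, without advancing time (a new reading comes with each control period).
- manip.capture(name): name is "scene" or "top" or "wrist"; returns a dict with "color" (400x640x3 uint8, red, green, blue), "mtx" (3x3 intrinsics, pixels), "cam_to_world" (4x4, takes a point from camera to world coordinates). Camera axes: x right, y down, z forward; pixel columns grow to the right and rows downward; lengths in m; the calibration is good to about 2 mm. A picture is of the moment at which its call begins. There is no depth.
- manip.close_job(): hands the job in, once; it reports no verdict.
The state is a dict: "time": time; "qpos": joint angles; "dq": joint speeds; "joint_torque": joint torques, N m; "eef_pos": TCP position; "eef_rot": TCP orientation; "force": force on the tool from outside, world axes, zero at the start; "torque": the same for the moment, N m; "width": opening from 0.0 (shut) to 1.0 (fully open).
Only numpy, scipy, OpenCV 4.12 (cv2) and the standard library are available. Lean on these libraries where they do the work, as an engineer would, in place of code of your own. Each camera call takes 0.05 s, during which the arm holds its last target. There are 200 camera calls.

TASK

Morning check of the dispensary scale: the brass check weight is locked in its wooden holder by a sprung steel catch that springs shut when let go. Push the catch back with the thicker of the two standing wooden blocks and stand that block upright between the holder's fixed stop and the catch's end plate, so that it keeps the catch open by itself with your hand off it. Then lift the check weight out and set it down, without dropping it, upright in the middle of the scale's pan, leaving the catch propped open.

Things in the scene. Friction and masses are not known exactly. Their poses are not given: they have to be found in the camera images.
- holder: Dark wooden holder fixed on the counter. Origin on the counter right under the seated weight, z up; +y is the way the catch opens. Base plate 80 mm (x), y=-36 to 151 mm, top 12 mm above the counter. The weight stands on it in a collar 50 mm across, rim 32 mm above the counter, 2 mm loose all round. A fixed steel stop wall (y=68 to 80 mm, 40 mm wide, rounded top) rises to 40 mm above the counter.
- prop_place (a point): Point on the holder's base plate (12 mm above the counter, holder x=0, y=100 mm), just beyond the stop wall, axes as the holder's. Here the propping block's foot ends up centred, its 40 mm thickness along y, pressed against the stop by the catch. With the catch closed only 16 mm is free here between stop and end plate.
- catch (a joint): Travel in m of the level sprung steel catch along the holder's +y: 0 closed (the start), 0.044 fully back; the spring closes it with 2.4 N at 0, 4.2 N fully back. Propped it reads about 0.024; the weight is free from 0.016 on. Its flat frame lies 59 to 63 mm above the counter: a fork round the weight's neck, a bridge, two side bars and an upright end plate.
- end_plate (a point): Middle of the inner (weight-side) face of the catch's end plate, 48 mm above the counter; moves with it; at holder y=96 mm when closed. The plate is 66 mm wide, 16 to 80 mm above the counter. On the weight side of it is an open window 66 mm long, 54 mm wide, over the stop: a block let in here with its foot 43 to 60 mm up can push the plate back, then be lowered past the stop.
- prop: Plain wooden block standing upright on the counter, 30 mm (its x) by 40 mm (its y, the thickness) by 100 mm tall, about 80 g, loose. Origin at the centre of its underside, z up. It is the thicker of two like blocks; the other (30 by 20 by 100 mm) is too thin to free the weight. The two stand on the left (+y) side of the work in either order.
- weight: Brass check weight, 450 g, seated upright in the holder: body 36 mm across and 44 mm tall, neck 14 mm across, round grip knob 24 mm across from 63 to 78 mm above its underside. Origin at the centre of its underside, z up. A smaller loose brass weight stands elsewhere and is not used.
- scale: Grey bench scale fixed on the counter, to the right (-y) of the holder, with a round steel pan 130 mm across whose flat top is 50 mm above the counter. Origin on the counter under the pan's centre; z up. Its housing is 190 by 150 mm, 36 mm tall.
Not all that is in view belongs to the job. What is shaped like the prop but turquoise is not meant. Leave any green look-alike of the weight alone.

How it is judged:
On the way:
1. the prop alone, let go, holds the catch open while the weight is still in the holder (value of joint catch above 0.018 m and y of prop in the frame of holder between 0.085 and 0.12 m and x of prop in the frame of holder between -0.025 and 0.025 m and angle between prop's own z axis and vertical below 0.2 rad and contact force between prop and the fingers below 0.05 N and horizontal distance between weight and holder below 0.01 m and height (world z) of weight below 0.02 m), for 0.2 s.
At the end, for the whole second after the job is handed in: The prop stands upright (within 11 degrees) beyond the stop (its centre 85 to 120 mm along the holder's y and within 25 mm sideways) and alone holds the catch at least 18 mm open; the check weight stands released, upright (within 6 degrees) and at rest on the scale's pan, within 45 mm of its centre (value of joint catch above 0.018 m and y of prop in the frame of holder between 0.085 and 0.12 m and x of prop in the frame of holder between -0.025 and 0.025 m and angle between prop's own z axis and vertical below 0.2 rad and contact force between each of prop, weight and the fingers below 0.05 N and horizontal distance between weight and scale below 0.045 m and z of weight in the frame of scale between 0.046 and 0.055 m and angle between weight's own z axis and vertical below 0.1 rad and linear speed of weight below 0.02 m/s); the robot touches nothing.
It fails at once if the check weight is dropped (falls freely by more than about 10 mm) (contact force between weight and the fingers below 0.05 N and linear speed of weight above 0.45 m/s).
It also fails if it takes over 54 s, if anything falls off the work surface, if the arm or the gripper's body presses on something with over 40 N, if the wrist force passes 120 N, or if a joint passes its speed limit or range.

## Working session

There is one attempt and no reset: what is moved stays moved. The work goes in short steps, Python scripts to look and compute and a shell command to move; the robot and the scene stay as the last step left them, time stands still between calls to the robot, and variables do not carry over. Pictures are saved under pics/ and viewed, about 8 in all and at most 12, crops included, and the job is handed in when it is done.

```bash
ls; mkdir -p pics; cat > h.py <<'E'
import numpy as np, cv2
from plant import manip
def snap(n,f):
    c=manip.capture(n); cv2.imwrite('pics/'+f+'.png',c['color'][:,:,::-1]); np.savez('pics/'+f+'.npz',K=c['mtx'],T=c['cam_to_world']); return c
def ray(f,uv,z):
    d=np.load('pics/'+f+'.npz'); K,T=d['K'],d['T']
    r=T[:3,:3]@np.linalg.solve(K,[uv[0],uv[1],1]); o=T[:3,3]
    return o+r*(z-o[2])/r[2]
def proj(f,p):
    d=np.load('pics/'+f+'.npz'); q=np.linalg.inv(d['T'])@np.append(p,1); q=d['K']@q[:3]; return q[:2]/q[2]
E
python3 - <<'E'
from h import *
for n in('top','scene'):
    c=snap(n,n+'1'); print(n,c['mtx'].round(1).tolist(),c['cam_to_world'].round(3).tolist())
print(manip.get_state())
E
```

```text
pics
top [[404.7, 0.0, 325.3], [0.0, 404.7, 197.8], [0.0, 0.0, 1.0]] [[-0.002, -0.996, 0.091, 0.416], [-1.0, 0.002, -0.004, -0.001], [0.004, -0.091, -0.996, 1.023], [0.0, 0.0, 0.0, 1.0]]
scene [[418.5, 0.0, 320.5], [0.0, 418.5, 208.9], [0.0, 0.0, 1.0]] [[0.461, 0.74, -0.49, 0.971], [0.887, -0.376, 0.266, -0.261], [0.012, -0.558, -0.83, 0.843], [0.0, 0.0, 0.0, 1.0]]
{'time': 0.1, 'qpos': array([ 1.04668808e+00,  1.81468128e-01,  1.60787393e+00, -1.10008513e-05,
        1.35379637e+00, -2.06350298e-01]), 'dq': array([-0.00028847, -0.00121918, -0.00475785,  0.00030872, -0.00113537,
       -0.00043475]), 'joint_torque': array([ 1.08444692e-03, -4.34815550e+01, -3.42697978e+01,  7.04594026e-02,
        3.39543424e-02, -3.72520071e-05]), 'eef_pos': array([0.17942663, 0.54579634, 0.23791593]), 'eef_rot': array([-2.71030226e-04,  1.58210177e-01,  9.87405156e-01, -7.23825736e-04]), 'force': array([ 0.51521565, -0.52635091, -1.32445582]), 'torque': array([-0.02419503, -0.0388189 ,  0.00858224]), 'width': 0.9977219482621985}
```

View pics/top1.png

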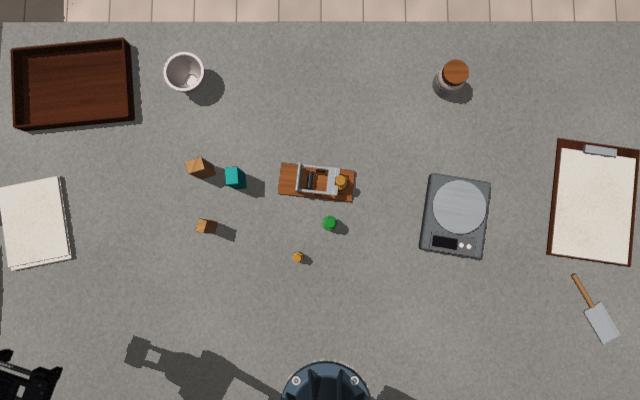

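View pics/scene1.png

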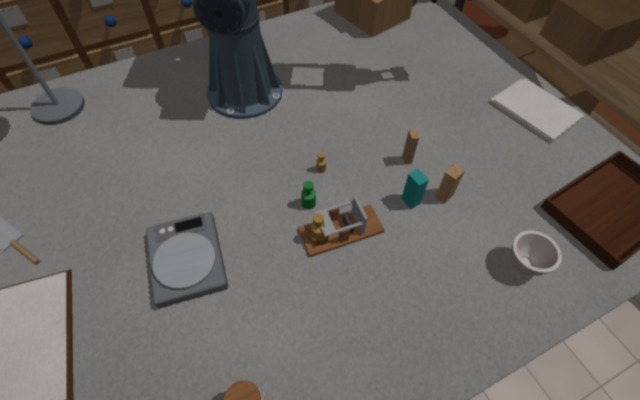

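The top view shows these candidates:
- **Blocks:** wooden at (197,166), a smaller wooden one at (205,226), and a turquoise one at (234,177).
- **Weights:** brass in the holder at (341,181), a green look-alike at (329,223), and a small brass one at (297,257).

I choose the block at (197,166) and the weight at (341,181). The scale pan is at (460,207). I'll check the choice in a close crop.

```bash
python3 - <<'E'
from h import *
a=cv2.imread('pics/top1.png')
A=cv2.resize(a[145:205,180:260],None,fx=8,fy=8,interpolation=cv2.INTER_CUBIC)[:, :]
B=cv2.resize(a[155:210,270:365],None,fx=8,fy=8,interpolation=cv2.INTER_CUBIC)
A=cv2.resize(A,None,fx=.625,fy=.625); B=cv2.resize(B,None,fx=.5,fy=.5)
# A scale 5, B scale 4 ; scene crop of blocks scale 4
s=cv2.imread('pics/scene1.png')[120:215,390:475]; S=cv2.resize(s,None,fx=3,fy=3,interpolation=cv2.INTER_CUBIC)
C=np.zeros((590,800,3),np.uint8)
C[:300,:400]=A; C[:220,410:790]=B; C[305:590,:255]=S
d=cv2.resize(cv2.imread('pics/scene1.png')[190:260,290:390],None,fx=4,fy=4,interpolation=cv2.INTER_CUBIC); C[305:585,300:700]=d
cv2.imwrite('pics/crop.png',C)
E
```

```text
(no output)
```

View pics/crop.png

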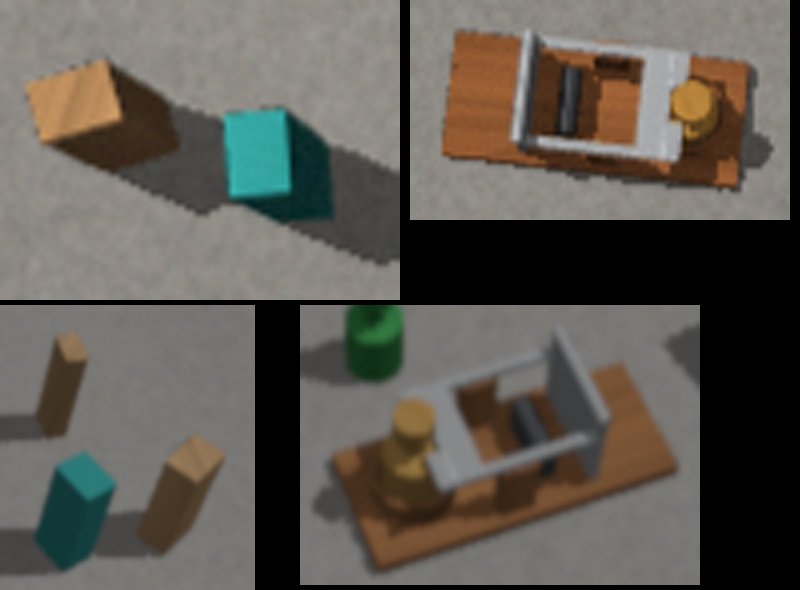

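The crop confirms that the block at top-view pixel (197,166) is the thicker wooden one, with top-face sides in a ratio of about 82:60. The weight sits in the collar, held by the fork. I'll use these corners to compute the poses.

```bash
python3 - <<'E'
from h import *
A=[(27,87),(105,60),(122,118),(45,143)]
P=np.array([ray('top1',(180+(u+.5)/5-.5,145+(v+.5)/5-.5),.1)[:2] for u,v in A]); print('prop',P.round(4).tolist(),P.mean(0),[np.linalg.norm(P[i]-P[(i+1)%4]) for i in range(4)])
e=(P[0]+P[3]-P[1]-P[2]); print('thick-axis ang',np.degrees(np.arctan2(e[1],e[0])))
e=(P[0]+P[1]-P[2]-P[3]); print('30-axis ang',np.degrees(np.arctan2(e[1],e[0])))
B=[(45,30),(340,63),(328,188),(33,155)]
H=np.array([ray('top1',(270+(u+.5)/4-.5,155+(v+.5)/4-.5),.012)[:2] for u,v in B]); print('plate',H.round(4).tolist(),[np.linalg.norm(H[i]-H[(i+1)%4]) for i in range(4)])
e=H[0]+H[3]-H[1]-H[2]; yh=e/np.linalg.norm(e); th=np.arctan2(yh[1],yh[0]); print('holder y ang',np.degrees(th))
c=H.mean(0); o=c-yh*.0575; print('origin',o,'xh',[yh[1],-yh[0]])
k=ray('top1',(270+(692-410)/4,155+110/4),.012+.078)[:2] ; print('knob~',k)
a=cv2.imread('pics/top1.png'); h=cv2.cvtColor(a,cv2.COLOR_BGR2GRAY)[165:265,415:500]
cs=cv2.HoughCircles(cv2.resize(h,None,fx=4,fy=4,interpolation=cv2.INTER_CUBIC),cv2.HOUGH_GRADIENT,2,200,param1=80,param2=20,minRadius=80,maxRadius=130)
u,v,r=cs[0,0]/4; print(u+415,v+165,r,'pan',ray('top1',(u+415,v+165),.05), 'expected r',404.7*.065/.97)
E
```

```text
prop [[0.5842, 0.319], [0.5968, 0.2834], [0.5697, 0.2749], [0.5582, 0.31]] [0.57722653 0.29683592] [np.float64(0.03774511222537409), np.float64(0.02838909760214686), np.float64(0.036936736900477676), np.float64(0.027602947175436873)]
thick-axis ang 108.85107477837663
30-axis ang 18.26682034845283
plate [[0.5995, 0.1075], [0.5782, -0.0787], [0.4991, -0.0705], [0.5202, 0.1144]] [np.float64(0.18745359625055993), np.float64(0.07954332599326282), np.float64(0.1861244673186549), np.float64(0.07966435214209111)]
holder y ang 83.46966842996017
origin [ 0.54269745 -0.03892526] xh [np.float64(0.9935117882856238), np.float64(-0.11372918067717684)]
knob~ [ 0.53729685 -0.039617  ]
460.75 205.75 27.8 pan [ 0.48546927 -0.33104747  0.05      ] expected r 27.119072164948452
```

```bash
python3 -m pendant '-450 -112 -10 0 0 0.934 1;-455 -112 -10 0 0 0.934 1;-455 -112 -10 0 0 0.934 1;-455 -112 -10 0 0 0.934 1;-455 -112 -10 0 0 0.934 1;-455 -112 -10 0 0 0.934 1;-455 -112 -10 0 0 0.934 1;-455 -112 -10 0 0 0.934 1;-455 -112 -10 0 0 0.934 1;-455 -112 -10 0 0 0.934 1;-455 -112 -10 0 0 0.934 1;-455 -112 -10 0 0 0.934 1;-455 -112 -10 0 0 0.934 1;-455 -112 -10 0 0 0.934 1;-455 -112 -10 0 0 0.934 1;-455 -112 -10 0 0 0.934 1' 60
python3 - <<'E'
from h import *
snap('wrist','w1'); s=manip.get_state(); print(s['time'],s['eef_pos'],s['eef_rot'],s['qpos']); print(np.load('pics/w1.npz')['T'].round(3).tolist())
E
```

```text
time: 1.43
eef_pos: [0.5753, 0.2991, 0.2487]
eef_rot: [-0.0, 0.585, 0.811, -0.0]
force: [0.1, 0.2, -0.1]
width: 0.998
1.4833 [0.57540719 0.2990842  0.24882754] [-1.61418425e-04  5.84885266e-01  8.11116020e-01 -3.91955631e-05] [ 2.96576668e-01  3.34112558e-01  1.39807921e+00  2.12449896e-04
  1.40965856e+00 -2.47765539e-02]
[[0.949, 0.301, 0.099, 0.55], [0.317, -0.901, -0.298, 0.376], [-0.0, 0.314, -0.95, 0.395], [0.0, 0.0, 0.0, 1.0]]
```

View pics/w1.png

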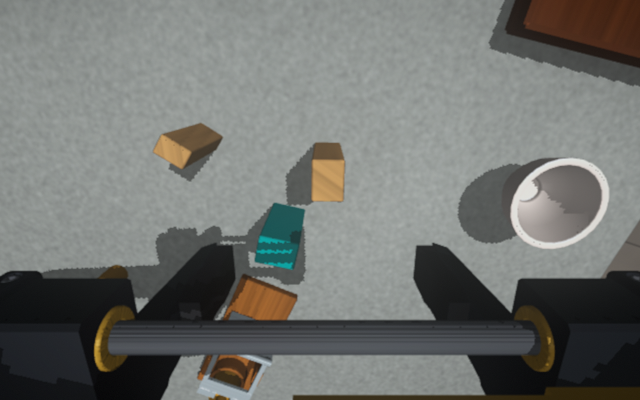

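The wrist view shows the prop's top face at about (312..344, 162..201), aligned with the jaws. The turquoise block at (278,237) is close to the left finger, so I'll work out the clearances.

```bash
python3 - <<'E'
from h import *
P=np.array([ray('w1',p,.1)[:2] for p in [(312,162),(343.5,161),(344.5,200.5),(313,202)]]); c=P.mean(0)
print(P.round(4).tolist(),c); 
for a,b,n in[((1,2),(0,3),'30ax'),((0,1),(2,3),'40ax')]:
    e=P[a[0]]+P[a[1]]-P[b[0]]-P[b[1]]; print(n,np.degrees(np.arctan2(e[1],e[0])),np.linalg.norm(e)/2)
T=np.array([ray('top1',(180+u/5-.4,145+v/5-.4),.1)[:2] for u,v in [(224,115),(283,108),(291,192),(230,199)]]);print('turq top',T.round(4).tolist())
q=manip.get_state()['eef_rot']; 
from scipy.spatial.transform import Rotation as R
M=R.from_quat(np.r_[q[1:],q[0]]).as_matrix()
print('tool x,y',M[:,0],M[:,1]); print('turq in tool rel prop centre', ((T-c)@M[:2,:2]).round(4).tolist(),'shift',(np.r_[c,.1]-manip.get_state()['eef_pos'])@M)
E
```

```text
[[0.5604, 0.3111], [0.5867, 0.3209], [0.6, 0.2861], [0.5728, 0.2755]] [0.57996145 0.29838105]
30ax 20.836606519159336 0.02865163526395378
40ax 110.06330229162513 0.037486846756900026
turq top [[0.571, 0.228], [0.5743, 0.2009], [0.5353, 0.1966], [0.5321, 0.2245]]
tool x,y [-3.15818398e-01  9.48819631e-01  2.16008325e-04] [ 9.48819606e-01  3.15818447e-01 -2.52406815e-04]
turq in tool rel prop centre [[-0.0639, -0.0307], [-0.0907, -0.0362], [-0.0825, -0.0746], [-0.055, -0.0688]] shift [-0.00213762  0.00413667  0.14882604]
```

```bash
python3 -m pendant '-1 3 40 0 0 -0.02 1;-1 3 80 0 0 -0.02 1;-1 3 120 0 0 -0.02 1;-1 3 150 0 0 -0.02 1;-1 3 175 0 0 -0.02 1;-1 3 193 0 0 -0.02 1;-1 3 193 0 0 -0.02 1;-1 3 193 0 0 -0.02 1;-1 3 193 0 0 -0.02 0.2;-1 3 193 0 0 -0.02 0.2;-1 3 193 0 0 -0.02 0.2;-1 3 193 0 0 -0.02 0.2;-1 3 193 0 0 -0.02 0.2;-1 3 193 0 0 -0.02 0.2;-1 3 193 0 0 -0.02 0.2;-1 3 193 0 0 -0.02 0.2' 60
```

```text
time: 2.82
eef_pos: [0.5801, 0.2976, 0.0558]
eef_rot: [-0.0, 0.578, 0.816, -0.0]
force: [-0.1, 0.7, 1.2]
width: 0.418
```

```bash
python3 -m pendant '0 0 0 0 0 0 0;0 0 0 0 0 0 0;0 0 0 0 0 0 0;0 0 0 0 0 0 0;0 0 0 0 0 0 0;0 0 0 0 0 0 0' 60
```

```text
time: 3.32
eef_pos: [0.58, 0.2976, 0.0557]
eef_rot: [-0.0, 0.578, 0.816, -0.0]
force: [-1.0, -0.5, 0.0]
width: 0.334
```

```bash
python3 -m pendant '0 0 -30 0 0 0 0;0 0 -70 0 0 0 0;0 0 -110 0 0 0 0;0 0 -140 0 0 0 0;-30 -14 -145 0 0 0.1 0;-66 -32 -145 0 0 0.2 0;-102 -50 -145 0 0 0.3 0;-138 -66 -145 0 0 0.4 0;-174 -84 -145 0 0 0.452 0;-210 -100 -145 0 0 0.452 0;-230 -110 -145 0 0 0.452 0;-242 -116 -145 0 0 0.452 0;-242 -116 -145 0 0 0.452 0;-242 -116 -145 0 0 0.452 0;-242 -116 -145 0 0 0.452 0'
python3 - <<'E'
from h import *
snap('wrist','w2');snap('top','t2');snap('scene','s2'); s=manip.get_state(); print(s['time'],s['eef_pos'],s['eef_rot'])
a=cv2.imread('pics/w2.png');s=cv2.imread('pics/s2.png')[90:270,270:450]
C=np.zeros((600,800,3),np.uint8); C[:400,:640]=a; s=cv2.resize(s,None,fx=2.2,fy=2.2,interpolation=cv2.INTER_CUBIC); 
t=cv2.resize(cv2.imread('pics/t2.png')[140:240,250:400],None,fx=1.33*3,fy=1.33*3); C=cv2.resize(C,(800,600))[:500]; C[:400,:640]=a
out=np.zeros((600,800,3),np.uint8); out[:333,:533]=cv2.resize(a,(533,333)); out[:266,535:]=cv2.resize(s,(266,266))[:,:265]; out[340:600,:390]=cv2.resize(t,(390,260)); 
cv2.imwrite('pics/c2.png',out)
E
```

```text
time: 4.57
eef_pos: [0.5512, 0.0321, 0.2007]
eef_rot: [-0.0, 0.746, 0.666, 0.0]
force: [0.3, -0.0, -1.6]
width: 0.334
4.7167 [0.55119029 0.03229879 0.20064144] [-1.10763959e-04  7.45216899e-01  6.66822134e-01  5.45724870e-05]
```

View pics/c2.png

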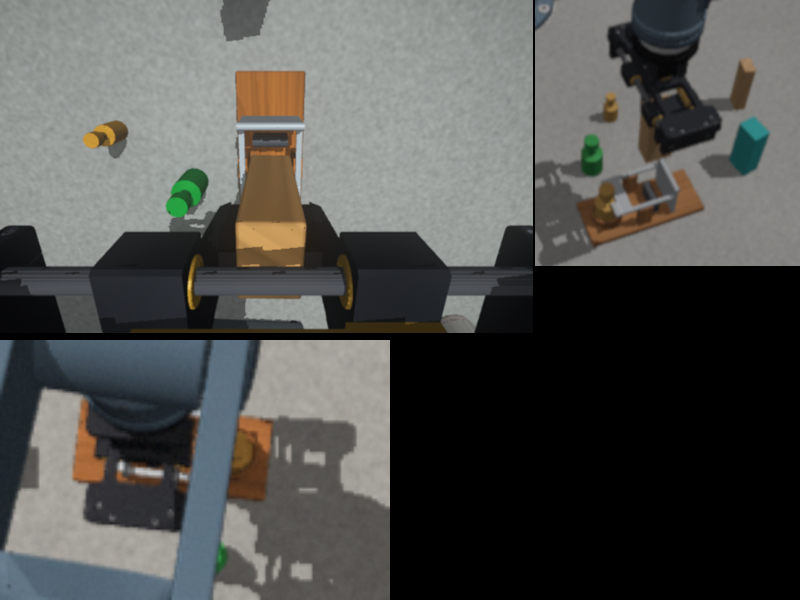

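The wrist view (left, shown at 0.83 scale) has the held block upright and centred over the window. The end plate's top edge runs from (236,124) to (304,124), and the base plate's far corners are at (237,72) and (304,72). I'll overlay the model to refine the holder pose.

```bash
python3 - <<'E'
from h import *
o=np.array([.5427,-.0389]); th=np.radians(83.5)
def W(x,y,z,o=o,th=th):
    Y=np.array([np.cos(th),np.sin(th)]); X=np.array([Y[1],-Y[0]]); return np.r_[o+x*X+y*Y,z]
a=cv2.imread('pics/w2.png'); r0,c0,k=75,260,6
C=cv2.resize(a[r0:r0+85,c0:c0+130],None,fx=k,fy=k,interpolation=cv2.INTER_CUBIC)
for n,p in dict(pl=(-.04,.151,.012),pr=(.04,.151,.012),el=(-.033,.096,.08),er=(.033,.096,.08),sl=(-.02,.080,.034),sr=(.02,.08,.034)).items():
    q=proj('w2',W(*p)); print(n,q.round(1)); 
    cv2.circle(C,tuple(int(v) for v in ((q-[c0,r0]+.5)*k)),4,(0,0,255),1)
cv2.imwrite('pics/c3.png',C)
E
```

```text
pl [280.4  87.4]
pr [365.   87.6]
el [281.4 159.5]
er [363.4 159.7]
sl [301.5 166.1]
sr [343.6 166.2]
```

View pics/c3.png

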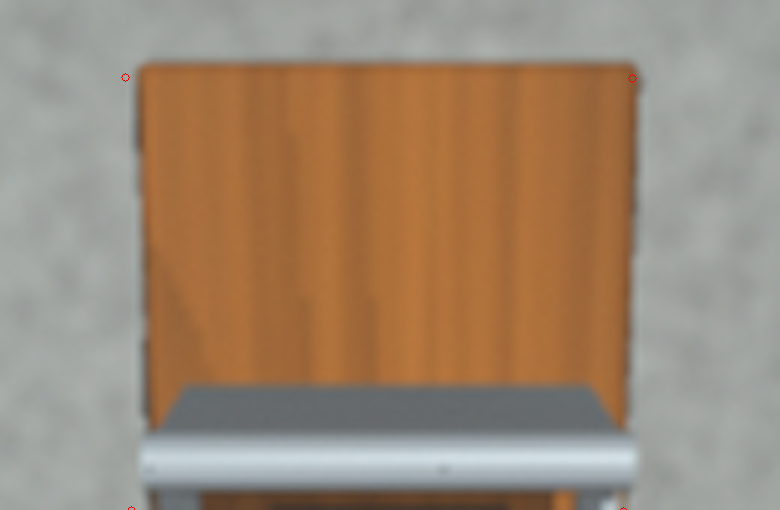

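Against the model, the wrist view puts the holder about +1.5 mm in x and +2.2 mm in y from the top estimate. I'll use the average, which places the block at holder (0, 70). Now I let it down into the window and push.

```bash
python3 -m pendant '0 0 35 0 0 0 0;0 0 65 0 0 0 0;0 0 85 0 0 0 0;0 0 94 0 0 0 0;0 0 94 0 0 0 0;0 0 94 0 0 0 0;0 0 94 0 0 0 0' 60
python3 -m pendant '5 0 0 0 0 0 0;10 0 0 0 0 0 0;15 0 0 0 0 0 0;20 0 0 0 0 0 0;25 0 0 0 0 0 0;30 0 0 0 0 0 0;34 0 0 0 0 0 0;36 0 0 0 0 0 0;36 0 0 0 0 0 0;36 0 0 0 0 0 0'
python3 - <<'E'
from h import *
snap('wrist','w3');snap('scene','s3'); s=manip.get_state(); print(s['time'],s['eef_pos'],s['force'],s['torque'])
a=cv2.imread('pics/w3.png');s=cv2.resize(cv2.imread('pics/s3.png')[130:270,280:420],(400,400),interpolation=cv2.INTER_CUBIC)
b=cv2.resize(a[60:360,170:470],(400,400)); cv2.imwrite('pics/c4.png',np.hstack([b,s]))
E
```

```text
time: 5.3
eef_pos: [0.5524, 0.031, 0.1083]
eef_rot: [0.001, 0.746, 0.666, 0.001]
force: [-0.1, 0.6, -0.8]
width: 0.342
time: 6.13
eef_pos: [0.5551, 0.0666, 0.1066]
eef_rot: [0.0, 0.746, 0.666, -0.0]
force: [0.3, -2.5, 0.4]
width: 0.336
6.2333 [0.55510463 0.06643486 0.10664004] [ 0.89914107 -3.9195018   0.39749137] [-0.73427233 -0.00654437  0.08416407]
```

View pics/c4.png

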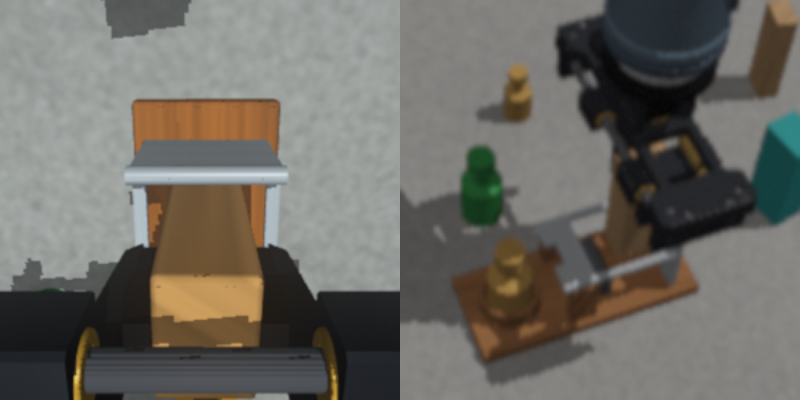

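The catch is pushed back and the fork is clear of the weight. The plate's top edge is at crop row 183, and the block looks upright. I'll check the numbers before lowering.

```bash
python3 - <<'E'
from h import *
o=np.array([.5436,-.0378]); th=np.radians(83.5);Y=np.array([np.cos(th),np.sin(th)]); X=np.array([Y[1],-Y[0]])
H=lambda p:((p[:2]-o)@X,(p[:2]-o)@Y)
print('tcp',H(manip.get_state()['eef_pos']))
for uv,z in [((206,183),.08),((206,100),.012)]: print(H(ray('w3',(170+uv[0]*.75,60+uv[1]*.75),z)))
for u,v in [(150,282),(263,278)]: print('proptop',H(ray('w3',(170+u*.75,60+v*.75),.151)))
E
```

```text
tcp (np.float64(-0.0003690418495327383), np.float64(0.10486718815985585))
(np.float64(0.0007403349206362672), np.float64(0.12870471893597424))
(np.float64(0.0008313478577676954), np.float64(0.1527525983503886))
proptop (np.float64(-0.01382065767207351), np.float64(0.12534437521059702))
proptop (np.float64(0.01523004515498604), np.float64(0.12654807414140026))
```

```bash
python3 -m pendant '0 0 6 0 0 0 0;0 0 12 0 0 0 0;0 0 18 0 0 0 0;0 0 24 0 0 0 0;0 0 30 0 0 0 0;0 0 34 0 0 0 0;0 0 37 0 0 0 0;0 0 37 0 0 0 0;0 0 37 0 0 0 0'
python3 -m pendant '0 0 1 0 0 0 0;-1 0 1 0 0 0 0;-2 0 1 0 0 0 0;-3 0 1 0 0 0 0;-3 0 1 0 0 0 0;-3 0 1 0 0 0 0'
python3 - <<'E'
from h import *
snap('wrist','w4'); s=manip.get_state(); print(s['eef_pos'],s['force'],s['torque'])
a=cv2.imread('pics/w4.png');cv2.imwrite('pics/c5.png',cv2.resize(a[100:400,170:470],(600,600)))
E
```

```text
time: 6.98
eef_pos: [0.5545, 0.0667, 0.069]
eef_rot: [-0.001, 0.746, 0.666, -0.001]
force: [-0.5, -3.4, -3.1]
width: 0.342
time: 7.48
eef_pos: [0.5547, 0.0636, 0.0687]
eef_rot: [-0.0, 0.746, 0.666, -0.0]
force: [-1.6, -4.0, -2.6]
width: 0.338
[0.55465825 0.06359769 0.06866079] [-2.06330969 -2.71285016 -2.19497973] [-0.65353027  0.30902375  0.03891489]
```

View pics/c5.png

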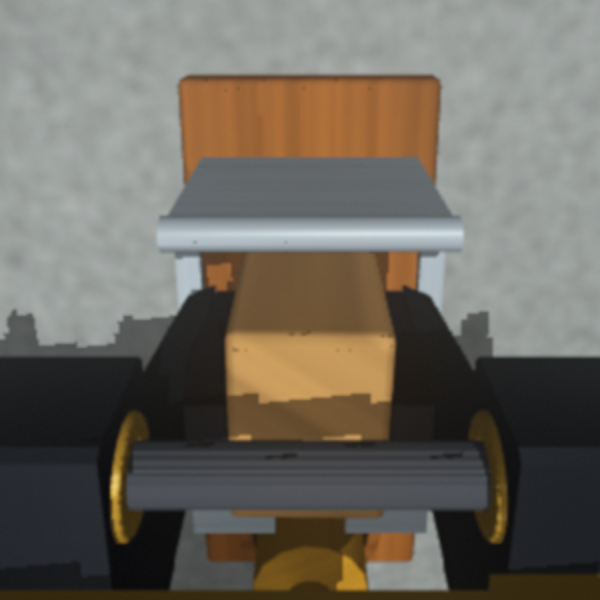

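```bash
python3 -m pendant '0 0 1 0 0 0 0;0 0 1.5 0 0 0 0;-1 0 1.5 0 0 0 0;-2 0 1.5 0 0 0 0;-2 0 1.5 0 0 0 0;-2 0 1.5 0 0 0 0'
```

```text
time: 8.03
eef_pos: [0.5551, 0.0616, 0.0676]
eef_rot: [0.0, 0.746, 0.666, 0.0]
force: [-0.0, -1.7, 1.7]
width: 0.337
```

```bash
python3 -c "
from plant import manip
for _ in range(1):
    s=manip.get_state(); print(s['eef_pos'],s['force'],s['torque'])"
```

```text
[0.55511931 0.06161559 0.06760794] [-0.04878017 -1.70798339  1.73354659] [-0.38932763  0.07944192  0.08536685]
```

```bash
python3 -m pendant '0 0 0 0 0 0 0.4;0 0 0 0 0 0 0.5;0 0 0 0 0 0 0.7;0 0 0 0 0 0 0.7;0 0 0 0 0 0 0.7;0 0 0 0 0 0 0.7'
python3 -m pendant '0 0 -20 0 0 0 0.7;0 0 -50 0 0 0 0.7;0 0 -90 0 0 0 1;-30 0 -130 0 0 0 1;-70 0 -150 0 0 0 1;-105 0 -150 0 0 0 1;-115 0 -150 0 0 0 1;-115 0 -150 0 0 0 1;-115 0 -150 0 0 0 1'
python3 - <<'E'
from h import *
snap('wrist','w5');snap('scene','s5'); s=manip.get_state(); print(s['time'],s['eef_pos'],s['eef_rot'],s['qpos'])
a=cv2.imread('pics/w5.png');s=cv2.resize(cv2.imread('pics/s5.png')[130:270,280:420],(400,400),interpolation=cv2.INTER_CUBIC)
cv2.imwrite('pics/c6.png',np.hstack([cv2.resize(a[0:400,170:470],(400,533))[:533],np.vstack([s,np.zeros((133,400,3),np.uint8)])]))
E
```

```text
time: 8.53
eef_pos: [0.5545, 0.0618, 0.0671]
eef_rot: [-0.0, 0.746, 0.666, -0.0]
force: [0.0, -0.5, -0.4]
width: 0.7
time: 9.28
eef_pos: [0.5413, -0.0528, 0.2167]
eef_rot: [-0.001, 0.747, 0.665, 0.0]
force: [0.6, 0.5, -0.2]
width: 1.001
9.3833 [ 0.54119478 -0.05143068  0.21625832] [-9.68822767e-04  7.45768443e-01  6.66204508e-01 -2.10053912e-04] [-3.13530241e-01  1.33577223e-01  1.70791467e+00  6.36456896e-04
  1.30198614e+00 -2.01119958e-01]
```

View pics/c6.png

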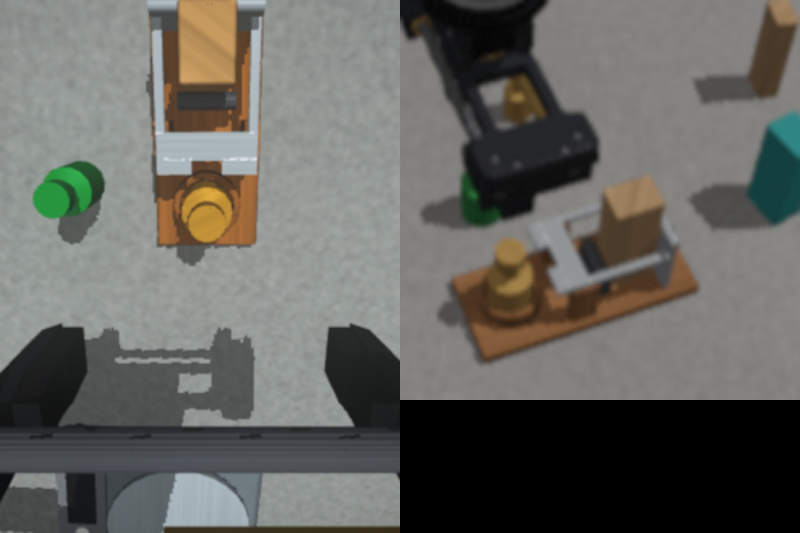

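The block stands alone, upright, and holds the catch open. The fork is clear of the weight's knob, whose top centre is at crop (207,222). I'll compute the knob and pan positions.

```bash
python3 - <<'E'
from h import *
from scipy.spatial.transform import Rotation as R
s=manip.get_state(); q=s['eef_rot']; M=R.from_quat(np.r_[q[1:],q[0]]).as_matrix()
k=ray('w5',(170+207*.75,222*.75),.09); print('knob w',k); print('L/R',[ray('w5',(170+u*.75,222*.75),.09)[0] for u in(188,226)])
print('shift',(np.r_[k[:2],.065]-s['eef_pos'])@M)
o=np.array([.5436,-.0378]); print('holder o shift',(np.r_[o,.065]-s['eef_pos'])@M)
E
```

```text
knob w [ 0.54509972 -0.03564514  0.09      ]
L/R [np.float64(0.5333652979853755), np.float64(0.5568339859725635)]
shift [0.01597642 0.00236775 0.15127015]
holder o shift [0.01366673 0.00111961 0.15127005]
```

```bash
python3 -m pendant '15 2 30 0 0 0 1;15 2 65 0 0 0 1;15 2 100 0 0 0 1;15 2 130 0 0 0 1;15 2 145 0 0 0 1;15 2 151 0 0 0 1;15 2 151 0 0 0 1;15 2 151 0 0 0 0.5;15 2 151 0 0 0 0.4;15 2 151 0 0 0 0.2;15 2 151 0 0 0 0;15 2 151 0 0 0 0;15 2 151 0 0 0 0;15 2 151 0 0 0 0;15 2 151 0 0 0 0;15 2 151 0 0 0 0;15 2 151 0 0 0 0;15 2 151 0 0 0 0' 50
```

```text
time: 10.88
eef_pos: [0.545, -0.0379, 0.0661]
eef_rot: [-0.0, 0.746, 0.666, -0.0]
force: [-1.4, -0.3, 0.4]
width: 0.25
```

```bash
python3 -m pendant '0 0 0 0 0 0 0;0 0 0 0 0 0 0;0 0 0 0 0 0 0;0 0 -2 0 0 0 0;0 0 -4 0 0 0 0;0 0 -6 0 0 0 0;0 0 -6 0 0 0 0;0 0 -6 0 0 0 0;0 0 -6 0 0 0 0'
```

```text
time: 11.63
eef_pos: [0.5452, -0.0379, 0.0721]
eef_rot: [-0.0, 0.746, 0.666, -0.0]
force: [-0.9, -0.3, -4.9]
width: 0.254
```

```bash
python3 -m pendant '0 0 -5 0 0 0 0;0 0 -15 0 0 0 0;0 0 -30 0 0 0 0;0 0 -45 0 0 0 0;0 0 -60 0 0 0 0;0 0 -73 0 0 0 0;-5 0 -80 0 0 0 0;-18 -1 -80 0 0 0 0;-36 -3 -80 0 0 0 0;-58 -5 -80 0 0 0 0;-82 -7 -80 0 0 0 0;-106 -9 -80 0 0 0 0;-130 -11 -80 0 0 0 0;-154 -13 -80 0 0 0 0;-178 -15 -80 0 0 0 0;-202 -17 -80 0 0 0 0;-226 -19 -80 0 0 0 0;-250 -22 -80 0 0 0 0;-270 -24 -80 0 0 0 0;-284 -25 -80 0 0 0 0'
python3 -m pendant '-8 -1 0 0 0 0 0;-12 -1 0 0 0 0 0;-13 -1 0 0 0 0 0;-13 -1 0 0 0 0 0;-13 -1 0 0 0 0 0'
python3 - <<'E'
from h import *
snap('wrist','w6');snap('scene','s6'); s=manip.get_state(); print(s['time'],s['eef_pos'],s['force'],s['width'])
a=cv2.imread('pics/w6.png')[100:400,120:520];s=cv2.resize(cv2.imread('pics/s6.png')[150:310,130:400],(675,400))[:,:400]
s=cv2.resize(cv2.imread('pics/s6.png')[160:310,140:390],(500,300),interpolation=cv2.INTER_CUBIC)
o=np.zeros((600,500,3),np.uint8);o[:300,:400]=a;o[300:]=s;cv2.imwrite('pics/c7.png',o)
E
```

```text
time: 13.3
eef_pos: [0.4868, -0.3199, 0.1515]
eef_rot: [-0.0, 0.747, 0.665, -0.0]
force: [0.0, -0.5, -5.1]
width: 0.253
time: 13.72
eef_pos: [0.4862, -0.3291, 0.1521]
eef_rot: [-0.0, 0.746, 0.666, 0.0]
force: [0.0, -0.3, -4.3]
width: 0.257
13.8167 [ 0.48630877 -0.32914001  0.15221254] [ 0.64298611  0.74756214 -3.86676996] 0.2491984472680388
```

View pics/c7.png

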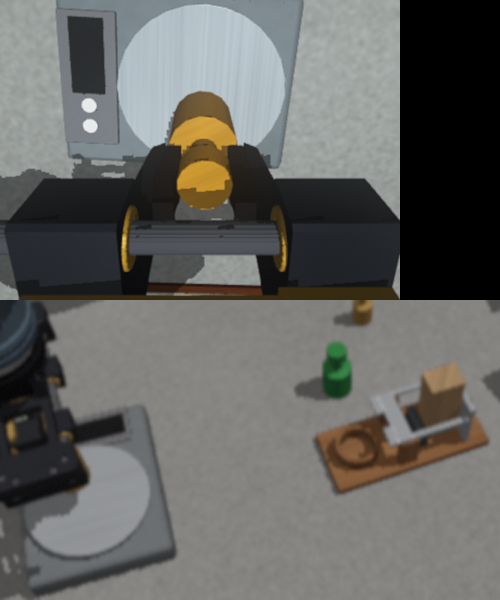

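The weight hangs upright in the fingers and the block still props the catch. In the wrist view the pan's centre is at about (321,186). I'll check it against the TCP.

```bash
python3 - <<'E'
from h import *
for uv in [(321,186),(321,104),(237.5,182),(405,182)]: print(ray('w6',uv,.05))
E
```

```text
[ 0.48567486 -0.32116125  0.05      ]
[ 0.49258266 -0.26076175  0.05      ]
[ 0.42253062 -0.31089988  0.05      ]
[ 0.54993942 -0.32513002  0.05      ]
```

```bash
python3 -m pendant '1 0 8 0 0 0 0;2 0 18 0 0 0 0;2 0 28 0 0 0 0;2 0 36 0 0 0 0;2 0 42 0 0 0 0;2 0 45 0 0 0 0;2 0 46 0 0 0 0;2 0 46 0 0 0 0;2 0 46 0 0 0 0'
python3 -m pendant '0 0 0.5 0 0 0 0;0 0 1 0 0 0 0;0 0 1.5 0 0 0 0;0 0 1.5 0 0 0 0;0 0 1.5 0 0 0 0'
```

```text
time: 14.57
eef_pos: [0.4865, -0.3285, 0.1066]
eef_rot: [0.0, 0.746, 0.666, 0.0]
force: [-0.6, 0.5, -4.1]
width: 0.252
time: 14.98
eef_pos: [0.4862, -0.3281, 0.1048]
eef_rot: [0.0, 0.746, 0.666, 0.0]
force: [-0.2, 0.0, -4.4]
width: 0.253
```

```bash
python3 -m pendant '0 0 0.5 0 0 0 0;0 0 1 0 0 0 0;0 0 1 0 0 0 0;0 0 1 0 0 0 0;0 0 1 0 0 0 0'; python3 -m pendant '0 0 0.5 0 0 0 0;0 0 1 0 0 0 0;0 0 1 0 0 0 0;0 0 1 0 0 0 0;0 0 1 0 0 0 0'
```

```text
time: 15.4
eef_pos: [0.4864, -0.3284, 0.1042]
eef_rot: [0.0, 0.746, 0.666, -0.0]
force: [-0.8, 0.3, 1.1]
width: 0.256
time: 15.82
eef_pos: [0.4866, -0.3287, 0.1041]
eef_rot: [0.001, 0.746, 0.666, -0.0]
force: [-4.0, 1.9, 7.7]
width: 0.255
```

The weight rests on the pan. I'll ease the push, open and retreat upward.

```bash
python3 -m pendant '0 0 -0.7 0 0 0 0;0 0 -1 0 0 0 0;0 0 -1 0 0 0 0;0 0 -1 0 0 0 0.3;0 0 -1 0 0 0 0.4;0 0 -1 0 0 0 0.6;0 0 -1 0 0 0 0.8;0 0 -1 0 0 0 0.8;0 0 -1 0 0 0 0.8;0 0 -1 0 0 0 0.8' 
python3 -m pendant '0 0 -15 0 0 0 0.8;0 0 -40 0 0 0 0.8;0 0 -75 0 0 0 0.8;0 0 -110 0 0 0 0.8;-30 0 -130 0 0 0 0.8;-65 0 -140 0 0 0 0.8;-100 0 -140 0 0 0 0.8;-100 0 -140 0 0 0 0.8;-100 0 -140 0 0 0 0.8;-100 0 -140 0 0 0 0.8'
python3 - <<'E'
from h import *
snap('wrist','w7');snap('top','t7');snap('scene','s7'); s=manip.get_state(); print(s['time'],s['eef_pos'],s['force'],s['width'])
a=cv2.imread('pics/w7.png')[0:300,120:520];s=cv2.resize(cv2.imread('pics/s7.png')[160:310,140:390],(500,300),interpolation=cv2.INTER_CUBIC)
o=np.zeros((600,500,3),np.uint8);o[:300,:400]=a;o[300:]=s;cv2.imwrite('pics/c8.png',o)
E
```

```text
time: 16.65
eef_pos: [0.4863, -0.3281, 0.1037]
eef_rot: [0.0, 0.746, 0.666, 0.0]
force: [-0.5, -1.7, 1.3]
width: 0.733
time: 17.48
eef_pos: [0.4747, -0.4269, 0.2429]
eef_rot: [-0.001, 0.746, 0.666, 0.0]
force: [-0.5, -0.1, -1.0]
width: 0.803
17.6333 [ 0.47517878 -0.42615813  0.24332385] [-0.48858059  0.04663273  0.43803596] 0.803890422868429
```

View pics/c8.png

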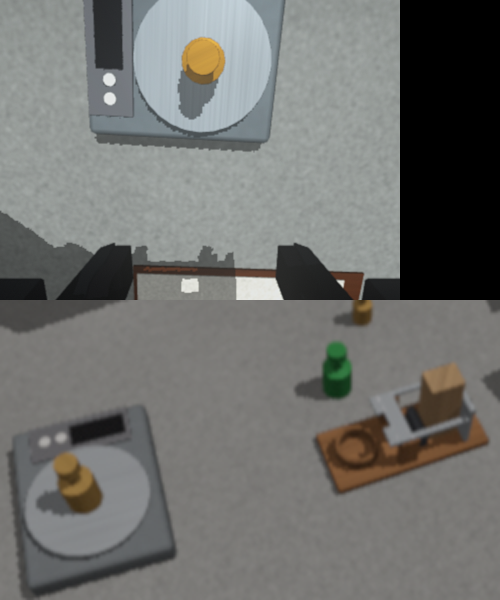

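The weight stands upright near the pan's middle, with the knob at crop (203,58) and the pan centre at about (203,62). The block still props the catch and the gripper is clear, so I'm handing the job in.

```bash
python3 -c "
from plant import manip
print(manip.close_job())"
```

```text
the job is handed in; nothing more can be done
None
```

The check weight is on the scale's pan and the catch is propped open; I handed the job in at about 17.6 s of the 54 s, and no verdict was reported. I pushed the catch back with the thicker block, stood it between the stop and the end plate, and let go. I then lifted the weight out and set it down on the pan.

- **Last checks:** In the final wrist and scene images the weight stands upright a few mm from the pan's middle. The block stands upright on its own with the catch open, and the gripper is clear of everything.
- **Disagreement:** The top and wrist cameras differed by 2–3 mm on the holder and block, so I used the average for both. For the pan, readings differed by up to about 10 mm along y (top −0.331; wrist −0.321 and −0.325), and I released the weight at y = −0.328. All of this is well inside the tolerances.
- **Not measured:** I judged the catch opening and the tilt angles by eye from the pictures only.

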